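# Line up the quarter-turn fastener and hold the analyser's service panel shut

## Task

Close the sprung service panel on top of the grey bench analyser: turn its quarter-turn fastener until the bar of its head lines up with the two slot marks on the panel, then press the panel down flush against its frame. Finish while still holding it pressed flush, with the fastener still in line (let go and it springs up again), and leave the beaker, bottle and tube rack standing where they are.

Things in the scene. Friction and masses are not known exactly. Their poses are not given: they have to be found in the camera images.
- unit: Grey bench analyser, a fixed box 240 x 360 x 90 mm (x, y, z). Origin: centre of its underside, z up. On its top (z = 90 mm) lies a white service panel, 170 x 200 x 6 mm, hinged along its far edge: a line along the unit's y axis at x = +85 mm, z = 90 mm. Its free edge is at x = -85 mm, its middle line at y = -30 mm.
- panel (a joint): Opening of the panel, rad: 0 = flush on the frame; it starts at 0.09, proud on springs (fastener 11 mm above its flush height). At the fastener, 4 N starts it down and 9 N holds it flush (more nearer the hinge). A cross pin under it must enter a slot in the frame: with the fastener over about 0.13 rad out of line it is blocked at about 0.055.
- fastener (a joint): Angle of the fastener, rad: 0 = bar in line with the slot marks (parallel to the unit's x axis), positive = counter-clockwise seen from above. Starts at 0.7 to 1.57 and is turned clockwise to 0. It stays where left (0.08 Nm friction), with no stop or click at 0 (it can overrun to -0.6).
- fastener_grip (a point): Centre of the upright black plastic bar of the fastener's head, on its turning axis (this z, normal to the panel and leaning with it), 19 mm above the panel. The bar is 44 mm long (this x) and 12 mm wide (this y), from 4 to 34 mm above the panel, on a disc 38 mm across and 4 mm thick. The axis is 125 mm from the panel's hinge.
- slot_marks (a point): Point on the panel's top face under the fastener's axis, midway between the two dark slot marks, which lie along this x axis (the unit's x when flush) on either side of the head; each is 16 x 4 mm, its middle 34 mm from this point. z is normal to the panel.
- beaker: Bystander: glass beaker standing mouth-down, 72 mm across, 100 mm high; origin at its underside centre. Leave alone.
- bottle: Bystander: amber glass bottle, 66 mm across, 150 mm high; origin at its underside centre. Leave alone.
- rack: Bystander: white test-tube rack, 60 x 180 mm, tubes to 86 mm high; origin at its underside centre. Leave alone.

How it is judged:
By the outcome, as a careful person would: the job done as asked, in the order asked, and still so for the second after the job is handed in, while the arm keeps its last pose, push and grip.
It also fails if it takes over 32 s, if anything falls off the work surface, if the arm or the gripper's body presses on something with over 40 N, if the wrist force passes 120 N, or if a joint passes its speed limit or range.

## Robot

A 7-joint arm with a two-finger parallel gripper is mounted at the origin on the work surface. World frame = base frame: x ahead of the robot, y to its left, z up, the work surface at z = 0. Lengths are in m, angles in degrees, forces in N, time in s.
With the tool pointing down it reaches from about 0.4 to 0.875 m from the base axis. Payload 19.3 kg.
Tool frame: the origin (TCP) lies at the very end of the fingers, on their centre line; the grasp point (between the pads) lies pinch_z behind it (pinch_z is the distance from the TCP to the grasp point, in m); z points along the fingers, y is the line along which they close (so a half turn about z gives the same grasp; the last joint's range is limited). The gripper opens to 85 mm and grips with 20 to 120 N. Pads are 22 mm wide; open, the fingers measure 114 mm over their backs; the gripper's body (76 mm by 85 mm) begins 54 mm behind the grasp point. The pads swing forward as they close: fully open they stand 13 mm farther back than shut.
Start: joints at [-4.022, 29.874, -2.08, 91.645, 1.215, 58.505, -6.463], TCP at [0.625, -0, 0.231] pointing down, gripper open.
Joint ranges: [-166.77, 166.77], [-17.47, 122.26], [-85.68, 81.53], [9.62, 139.38], [-72.42, 252.41], [9.2, 110.78], [-144.41, 144.41]. Speed limits (degrees/s): [108.29, 108.29, 136.94, 136.94, 172.46, 172.46, 172.46].

## Interface

Orientations are given as a 3x3 rotation matrix whose columns are the frame's x, y, z axes.
In Python, from rig import read_state, read_camera, job_done, pinch_z gives the robot as it stands.
- The arm moves only by the tool carry_out, never from a script. Its argument "increments" is a list of rows, each an object of numbers: "dx", "dy", "dz": the shift along the tool's x, y, z in m; "spin": the turn about the tool's z in degrees. In form: [{"dx": .., "dy": .., "dz": .., "spin": ..}, ...]. A call has 1 to 20 rows; each row is the pose to reach, as a shift and turn from the pose commanded when the call began, along the tool's axes at that moment; what a row does not reach only later rows make up. A row lasts 1/8 s, in which the tool goes at most 62.5 mm and 10.7 degrees, less where a joint would pass 70% of its speed; a pose out of reach is approached as far as the arm can. A call with a gripper value outside its range is refused whole. "claw" is the opening, from 0 (shut) to 1 (fully open), set as the call begins (left out, the last holds). The fingers move at their own pace and stop on an object; "force" is the grip in N (left out, the last holds). Time passes only in rows, so rows that repeat a pose let the fingers close. It gives the time, the measured TCP pose, the force, the opening and the grip force at its end, in the units of the state.
- read_state(): the state, without advancing time (a new reading comes with each control period).
- read_camera(name): name is "scene" or "side" or "wrist"; returns a dict with "img" (400x640x3 uint8, red, green, blue), "K" (3x3 intrinsics, pixels), "k1" (the pictures are not rectified: a ray, as slopes to the right and down, at radius r is drawn at 1 + k1 r^2 times it, then the intrinsics apply), "extrinsics" (4x4, takes a point from camera to world coordinates). Camera axes: x right, y down, z forward; pixel columns grow to the right and rows downward; lengths in m; the calibration is good to about 2 mm. A picture is of the moment at which its call begins. There is no depth.
- job_done(): hands the job in; it is judged then, once.
The state is a dict: "time": time; "qpos": joint angles; "qd": joint speeds; "effort": joint torques, N m; "position": TCP position; "tcp_rot": TCP orientation; "contact_force": force on the tool from outside, world axes, zero at the start; "moment": the same for the moment, N m; "opening": opening from 0.0 (shut) to 1.0 (fully open); "grip_force": force on a finger pad.
Only numpy, scipy, OpenCV 4.12 (cv2) and the standard library are available. Lean on these libraries where they do the work, as an engineer would, in place of code of your own. Each camera call takes 0.05 s, during which the arm holds its last target. There are 200 camera calls.

## Working session

There is one attempt and no reset: what is moved stays moved. The work goes in short steps, Python scripts to look and compute and a tool call to move; the robot and the scene stay as the last step left them, time stands still between calls to the robot, and variables do not carry over. Pictures are saved under pics/ and viewed, at most 10 in all, crops included, and the job is handed in when it is done.

Besides the shell and the picture viewer there is one more tool, called after "Call:" by a JSON object that holds its "op" and its "data", one argument or row to a line. carry_out: Moves the arm, as the interface text tells. Its arguments: {"type":"object","properties":{"increments":{"type":"array"},"claw":{"type":"number"},"force":{"type":"number"}},"required":["increments"]}

```bash
mkdir -p pics
cat > h.py <<'E'
import numpy as np, cv2
from rig import read_state, read_camera, job_done, pinch_z
def ray(c,u,v):
    p=np.array([(u-c["K"][0,2])/c["K"][0,0],(v-c["K"][1,2])/c["K"][1,1]])
    q=p.copy()
    for _ in range(20): q=p/(1+c["k1"]*(q@q))
    E=c["extrinsics"]; return E[:3,3],E[:3,:3]@np.array([q[0],q[1],1])
def onz(c,u,v,z):
    o,d=ray(c,u,v); return o+d*(z-o[2])/d[2]
def proj(c,P):
    E=c["extrinsics"]; p=E[:3,:3].T@(np.array(P)-E[:3,3]); q=p[:2]/p[2]; q=q*(1+c["k1"]*(q@q))
    return c["K"][:2,:2]@q+c["K"][:2,2]
def get(n):
    c=read_camera(n); c={k:(np.array(v) if k!="k1" else v) for k,v in c.items()}; return c
E
python3 - <<'E'
from h import *
s=read_state();print(s,pinch_z)
ims=[]
for n in ["scene","side","wrist"]:
    c=get(n); cv2.imwrite(f"pics/{n}0.png",c["img"][:,:,::-1]); print(n,c["K"].tolist(),c["k1"],c["extrinsics"].round(3).tolist())
E
```

```text
{'time': 0.0, 'qpos': array([-4.02475164, 29.91041799, -2.08039023, 91.67288564,  1.21794806,
       58.50344495, -6.46556317]), 'qd': array([ 0.02858412, -0.06006855,  0.01553614, -0.06099606,  0.00237603,
        0.01086751,  0.00205165]), 'effort': array([-4.24098413e-03, -9.27110124e+01,  1.97758444e+00, -3.69928443e+01,
        1.76317629e-02,  8.19846697e-03, -6.58496788e-05]), 'position': array([ 6.24674582e-01, -3.40255214e-05,  2.30717818e-01]), 'tcp_rot': array([[-4.17618869e-06,  9.99999373e-01, -1.12015618e-03],
       [ 9.99999991e-01,  4.02289294e-06, -1.36854338e-04],
       [-1.36849746e-04, -1.12015674e-03, -9.99999363e-01]]), 'contact_force': array([ 0.23248587,  0.57162137, -0.3398096 ]), 'moment': array([-0.01198695, -0.05347392, -0.01790775]), 'grip_force': 0.0, 'opening': 0.9983192553058435} 0.0187
scene [[433.6315195279137, 0.0, 319.1261148162414], [0.0, 433.6315195279137, 207.51559797939296], [0.0, 0.0, 1.0]] -0.09414509363136196 [[0.61, 0.559, -0.561, 1.134], [0.792, -0.442, 0.421, -0.329], [-0.012, -0.701, -0.713, 0.801], [0.0, 0.0, 0.0, 1.0]]
side [[453.3351373657281, 0.0, 321.358613508293], [0.0, 453.3351373657281, 198.85641579682726], [0.0, 0.0, 1.0]] -0.030046612211402948 [[0.954, -0.205, 0.219, 0.326], [-0.3, -0.695, 0.653, -0.737], [0.019, -0.689, -0.725, 0.988], [0.0, 0.0, 0.0, 1.0]]
wrist [[336.12996244635497, 0.0, 318.0701568703784], [0.0, 336.12996244635497, 198.29853463659677], [0.0, 0.0, 1.0]] -0.0717887573569845 [[1.0, -0.001, -0.0, 0.624], [-0.001, -0.945, -0.326, 0.084], [-0.0, 0.326, -0.945, 0.374], [0.0, 0.0, 0.0, 1.0]]
```

View pics/scene0.png

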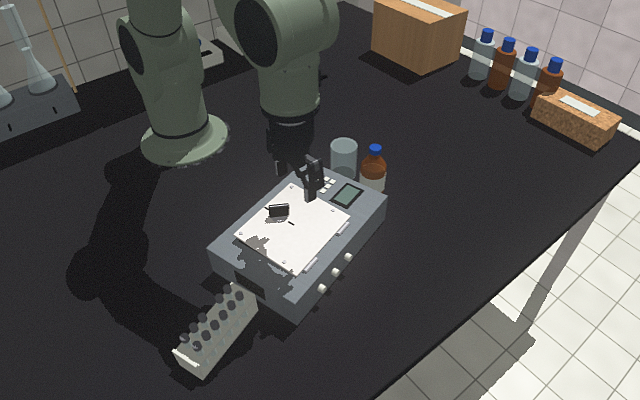

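View pics/wrist0.png

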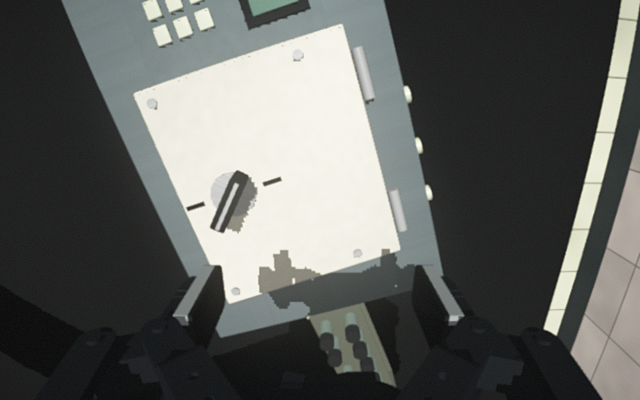

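View pics/side0.png

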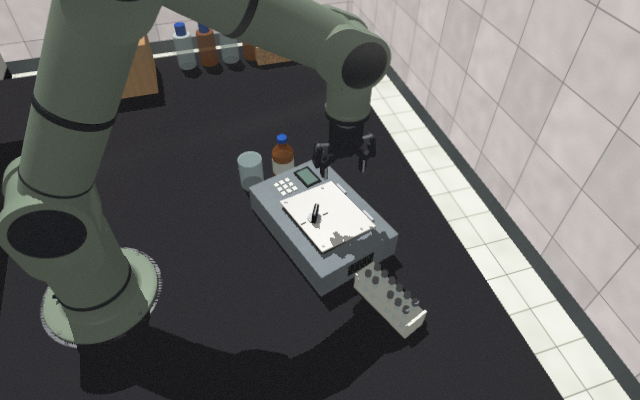

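The wrist view shows the marks at about (196,206) and (272,181), and the bar running from (219,231) to (239,172). The hinges are on the right, so the unit's x axis points right and slightly up (about 18°). The beaker and bottle stand beyond the unit's +y end and the rack beyond its -y end.

Run:
```python
from h import *
c=get("wrist"); im=c["img"]; hsv=cv2.cvtColor(im,cv2.COLOR_RGB2HSV); v=hsv[:,:,2]
m=(v<90).astype(np.uint8); m[:, :165]=0; m[:,310:]=0; m[:150]=0; m[245:]=0
n,l,st,ce=cv2.connectedComponentsWithStats(m)
for i in range(1,n):
    if st[i,4]>15: 
        pts=np.argwhere(l==i)[:,::-1].astype(np.float32)
        print(st[i],ce[i],cv2.minAreaRect(pts), [onz(c,*ce[i],z).round(4).tolist() for z in (.107,.141)])
crop=im[150:260,160:320][:,:,::-1]; cv2.imwrite("pics/crop1.png",cv2.resize(crop,None,fx=5,fy=5,interpolation=cv2.INTER_NEAREST))
```

```text
[211 171  37  61 627] [230.42583732 198.62679426] ((229.10617065429688, 201.0626678466797), (15.598445892333984, 62.2408561706543), 23.428691864013672) [[0.5501, -0.0088, 0.107], [0.5596, 0.003, 0.141]]
[264 178  16   7  38] [271.39473684 181.15789474] ((271.5432434082031, 181.14056396484375), (2.205644369125366, 16.1012020111084), 72.89727020263672) [[0.5856, 0.0065, 0.107], [0.5905, 0.0163, 0.141]]
[187 203  17   7  47] [195.21276596 205.89361702] ((195.15000915527344, 205.9500274658203), (2.5298216342926025, 16.76007080078125), 71.56504821777344) [[0.5191, -0.0153, 0.107], [0.5325, -0.0027, 0.141]]
[165 230   8  15  64] [167.1875 239.1875] ((165.70001220703125, 238.40000915527344), (15.652474403381348, 6.260990142822266), 63.43495178222656) [[0.4895, -0.047, 0.107], [0.5067, -0.0304, 0.141]]
```

View pics/crop1.png

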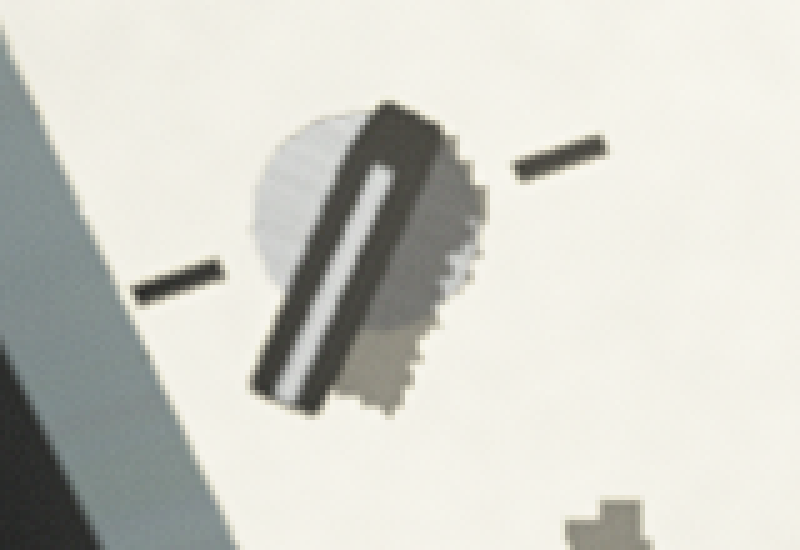

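```bash
python3 - <<'E'
from h import *
c=get("wrist")
a=onz(c,195.2,205.9,.1103);b=onz(c,271.5,181.15,.1042)
ux=(b-a);print(a,b,np.linalg.norm(ux),np.degrees(np.arctan2(ux[1],ux[0])),(a+b)/2)
M=(a+b)/2; u=ux[:2]/np.linalg.norm(ux[:2])
G=M+np.r_[-u*.0017,.019]; print("grip",G)
p=onz(c,217.4,229.2,.141);q=onz(c,236.6,184,.141);d=q-p
print(p,q,(p+q)/2,np.linalg.norm(d),np.degrees(np.arctan2(d[1],d[0])))
# panel corners in px & cross check with other views
im=c["img"];v=im.min(2)
# side view check of marks
for n in("scene","side"):
    k=get(n); print(n,proj(k,a),proj(k,b),proj(k,p),proj(k,q))
    i=k["img"]; u0,v0=proj(k,G).astype(int)
    cv2.imwrite(f"pics/{n}c.png",cv2.resize(i[v0-30:v0+30,u0-40:u0+40][:,:,::-1],None,fx=8,fy=8,interpolation=cv2.INTER_NEAREST)); print(u0-40,v0-30)
E
python3 -c "
import cv2,numpy as np
cv2.imwrite('pics/both.png',cv2.resize(np.vstack([cv2.imread('pics/scenec.png'),cv2.imread('pics/sidec.png')]),(400,600)))"
```

```text
[ 0.52039874 -0.01413719  0.1103    ] [0.58530191 0.00565803 0.1042    ] 0.06812842251050691 16.96150573289308 [ 0.55285032 -0.00423958  0.10725   ]
grip [ 0.55122427 -0.00473552  0.12625   ]
[ 0.54738454 -0.02171011  0.141     ] [0.56509079 0.01419966 0.141     ] [ 0.55623766 -0.00375522  0.141     ] 0.040037767689998824 63.753190726491304
scene [266.84899804 208.17722593] [290.87929866 222.7915717 ] [269.29277608 206.76518972] [287.74587088 204.00255012]
237 179
side [302.7408479  223.18741362] [324.65186335 213.76578136] [313.86001915 215.05483255] [316.43540234 203.4616927 ]
273 183
```

View pics/both.png

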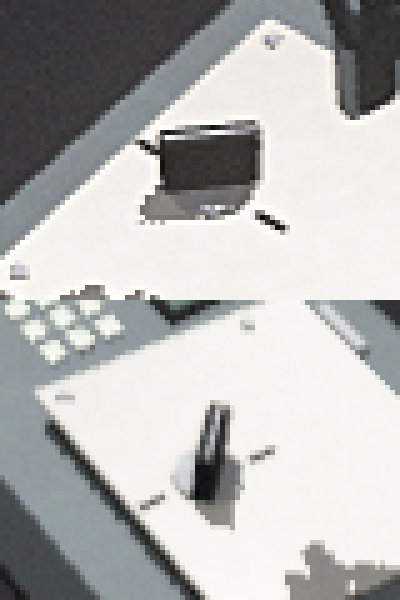

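The scene and side views both confirm the marks to within about 1 px. The unit's x axis is at about 17° yaw and the bar at about 63.7°. I'll hover above it with the tool's y axis across the bar.

Call:
{"op": "carry_out", "data": {
  "increments": [
    {"dx": -0.001,"dy": -0.02,"dz": 0.01,"spin": 8},
    {"dx": -0.002,"dy": -0.04,"dz": 0.03,"spin": 16},
    {"dx": -0.003,"dy": -0.06,"dz": 0.045,"spin": 22},
    {"dx": -0.0035,"dy": -0.07,"dz": 0.05,"spin": 26.5},
    {"dx": -0.0035,"dy": -0.07,"dz": 0.05,"spin": 26.5},
    {"dx": -0.0035,"dy": -0.07,"dz": 0.05,"spin": 26.5}
  ]
}}

```text
time: 1.1
position: [0.5556, -0.0034, 0.1817]
tcp_rot: [[0.444, 0.896, 0.001], [0.896, -0.444, 0.0], [0.0, 0.001, -1.0]]
contact_force: [0.6, -0.2, -0.0]
opening: 1.001
grip_force: 0.0
```

Run:
```python
from h import *
s=read_state();print(s["time"],s["position"],s["tcp_rot"].round(4).tolist(),s["contact_force"],s["opening"])
c=get("wrist");print(proj(c,[.5562,-.0038,.141]),proj(c,[.5204,-.0141,.1103]),proj(c,[.5853,.0057,.1042]))
cv2.imwrite("pics/w2.png",c["img"][:,:,::-1])
```

```text
1.1 [ 0.55564002 -0.00339824  0.181652  ] [[0.4444, 0.8958, 0.0008], [0.8958, -0.4444, 0.0001], [0.0004, 0.0006, -1.0]] [ 0.64082977 -0.20807155 -0.01522288] 1.000892904887352
[319.47532141 230.23553857] [280.54269018 244.62075226] [351.32232287 178.95060048]
```

View pics/w2.png

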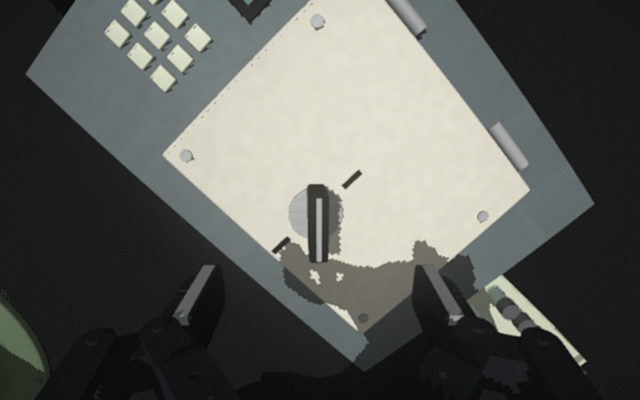

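The bar is now vertical in the wrist image, with its stripe from (319,198) to (319,262). It is centred between the fingers, so I descend and close.

Call:
{"op": "carry_out", "data": {
  "increments": [
    {"dz": 0.02},
    {"dz": 0.04},
    {"dz": 0.055},
    {"dz": 0.064},
    {"dz": 0.066},
    {"dz": 0.066}
  ]
}}

```text
invalid input at $.increments[0]: expected keys dx, dy, dz, spin
```

Call:
{"op": "carry_out", "data": {
  "increments": [
    {"dz": 0},
    {"dz": 0},
    {"dz": 0},
    {"dz": 0},
    {"dz": 0},
    {"dz": 0}
  ],
  "claw": 0,
  "force": 60
}}

```text
invalid input at $.increments[0]: expected keys dx, dy, dz, spin
```

Call:
{"op": "carry_out", "data": {
  "increments": [
    {"dx": 0,"dy": 0,"dz": 0.02,"spin": 0},
    {"dx": 0,"dy": 0,"dz": 0.04,"spin": 0},
    {"dx": 0,"dy": 0,"dz": 0.055,"spin": 0},
    {"dx": 0,"dy": 0,"dz": 0.064,"spin": 0},
    {"dx": 0,"dy": 0,"dz": 0.066,"spin": 0},
    {"dx": 0,"dy": 0,"dz": 0.066,"spin": 0}
  ]
}}

```text
time: 1.9
position: [0.5552, -0.0035, 0.1156]
tcp_rot: [[0.446, 0.895, 0.0], [0.895, -0.446, 0.0], [0.0, 0.0, -1.0]]
contact_force: [-0.2, -0.1, 0.9]
opening: 0.999
grip_force: 0.0
```

Call:
{"op": "carry_out", "data": {
  "increments": [
    {"dx": 0,"dy": 0,"dz": 0,"spin": 0},
    {"dx": 0,"dy": 0,"dz": 0,"spin": 0},
    {"dx": 0,"dy": 0,"dz": 0,"spin": 0},
    {"dx": 0,"dy": 0,"dz": 0,"spin": 0},
    {"dx": 0,"dy": 0,"dz": 0,"spin": 0},
    {"dx": 0,"dy": 0,"dz": 0,"spin": 0}
  ],
  "claw": 0,
  "force": 60
}}

```text
time: 2.65
position: [0.5548, -0.0035, 0.1152]
tcp_rot: [[0.446, 0.895, -0.001], [0.895, -0.446, 0.0], [-0.0, -0.0, -1.0]]
contact_force: [0.9, 0.1, -1.4]
opening: 0.126
grip_force: 60.1
```

Gripped at about 11 mm opening. Next I turn it clockwise by 46.6°.

Call:
{"op": "carry_out", "data": {
  "increments": [
    {"dx": 0,"dy": 0,"dz": 0,"spin": 4},
    {"dx": 0,"dy": 0,"dz": 0,"spin": 10},
    {"dx": 0,"dy": 0,"dz": 0,"spin": 16},
    {"dx": 0,"dy": 0,"dz": 0,"spin": 22},
    {"dx": 0,"dy": 0,"dz": 0,"spin": 28},
    {"dx": 0,"dy": 0,"dz": 0,"spin": 34},
    {"dx": 0,"dy": 0,"dz": 0,"spin": 40},
    {"dx": 0,"dy": 0,"dz": 0,"spin": 44.5},
    {"dx": 0,"dy": 0,"dz": 0,"spin": 46.5},
    {"dx": 0,"dy": 0,"dz": 0,"spin": 46.5},
    {"dx": 0,"dy": 0,"dz": 0,"spin": 46.5},
    {"dx": 0,"dy": 0,"dz": 0,"spin": 46.5}
  ]
}}

```text
time: 4.15
position: [0.5547, -0.0034, 0.1152]
tcp_rot: [[0.956, 0.293, -0.001], [0.293, -0.956, 0.0], [-0.001, -0.0, -1.0]]
contact_force: [-4.8, 2.3, 1.5]
opening: 0.128
grip_force: 59.2
```

Run:
```python
from h import *
s=read_state();R=s["tcp_rot"];print(s["time"],s["position"],"yaw x",np.degrees(np.arctan2(R[1,0],R[0,0])),s["contact_force"],s["moment"])
c=get("wrist");a=proj(c,[.5204,-.0141,.1103]);b=proj(c,[.5853,.0057,.1042]);print(a,b)
im=c["img"]
cv2.imwrite("pics/w3.png",cv2.resize(im[140:400,160:480][:,:,::-1],None,fx=2.3,fy=2.3))
```

```text
4.15 [ 0.55470062 -0.00340113  0.11523558] yaw x 17.039538094642737 [-4.83022196  2.33266158  1.51512775] [0.2206915  1.40229539 0.03225212]
[317.46947438 318.74718073] [317.49227659 195.47529101]
```

View pics/w3.png

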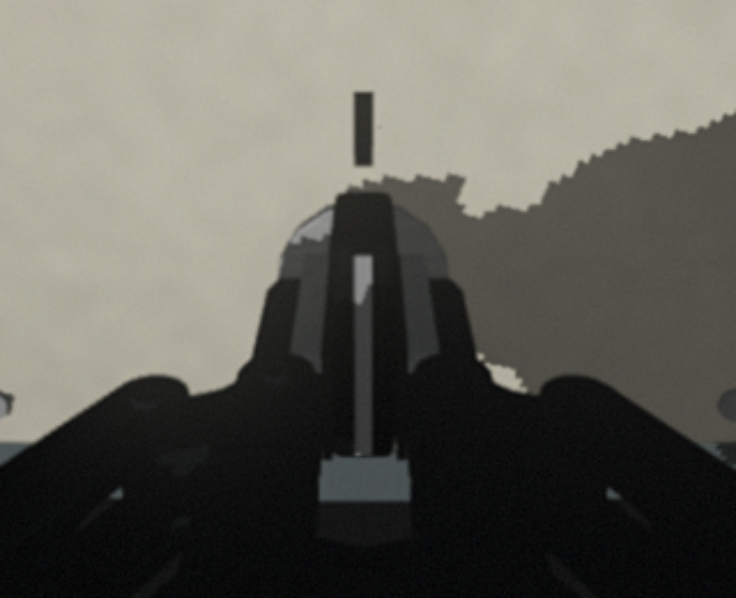

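The bar's stripe (363,256)–(364,455) and the far mark (363,128) are on one vertical line in the crop, so the fastener is in line. Next I press, following the panel's arc of about 2 mm toward unit -x.

Call:
{"op": "carry_out", "data": {
  "increments": [
    {"dx": -0.0003,"dy": 0,"dz": 0.002,"spin": 0},
    {"dx": -0.0007,"dy": 0,"dz": 0.004,"spin": 0},
    {"dx": -0.001,"dy": 0,"dz": 0.006,"spin": 0},
    {"dx": -0.0015,"dy": 0,"dz": 0.008,"spin": 0},
    {"dx": -0.0018,"dy": 0,"dz": 0.01,"spin": 0},
    {"dx": -0.002,"dy": 0,"dz": 0.011,"spin": 0},
    {"dx": -0.002,"dy": 0,"dz": 0.011,"spin": 0},
    {"dx": -0.002,"dy": 0,"dz": 0.011,"spin": 0}
  ]
}}

```text
time: 5.2
position: [0.5527, -0.0039, 0.1049]
tcp_rot: [[0.956, 0.293, -0.0], [0.293, -0.956, 0.001], [-0.0, -0.001, -1.0]]
contact_force: [-12.2, 2.5, 16.2]
opening: 0.129
grip_force: 61.6
```

Call:
{"op": "carry_out", "data": {
  "increments": [
    {"dx": 0,"dy": 0,"dz": 0.001,"spin": 0},
    {"dx": 0,"dy": 0,"dz": 0.002,"spin": 0},
    {"dx": 0,"dy": 0,"dz": 0.002,"spin": 0},
    {"dx": 0,"dy": 0,"dz": 0.002,"spin": 0}
  ]
}}

```text
time: 5.7
position: [0.5526, -0.0039, 0.1036]
tcp_rot: [[0.956, 0.293, -0.0], [0.293, -0.956, 0.001], [-0.0, -0.001, -1.0]]
contact_force: [-19.2, 2.3, 33.6]
opening: 0.129
grip_force: 64.6
```

Run:
```python
from h import *
s=read_state();R=s["tcp_rot"];print(s["time"],s["position"],"yaw x",np.degrees(np.arctan2(R[1,0],R[0,0])),s["contact_force"],s["moment"])
o=[]
for n in("scene","side"):
    k=get(n);u0,v0=proj(k,[.56,-.0,.1]).astype(int);print(n,u0-40,v0-30)
    o.append(cv2.resize(k["img"][v0-30:v0+30,u0-40:u0+40][:,:,::-1],(400,300),interpolation=cv2.INTER_NEAREST))
w=get("wrist")["img"][140:340,160:480][:,:,::-1]
cv2.imwrite("pics/p4.png",np.vstack([np.hstack(o),cv2.resize(w,(480,300)).copy() if 0 else np.pad(cv2.resize(w,(480,300)),((0,0),(0,320),(0,0)))]))
```

```text
5.7 [ 0.55264148 -0.00394934  0.10359767] yaw x 17.012133419430164 [-19.24046437   2.33375708  33.56055765] [0.826295   3.36664877 0.07572747]
scene 242 188
side 275 188
```

View pics/p4.png

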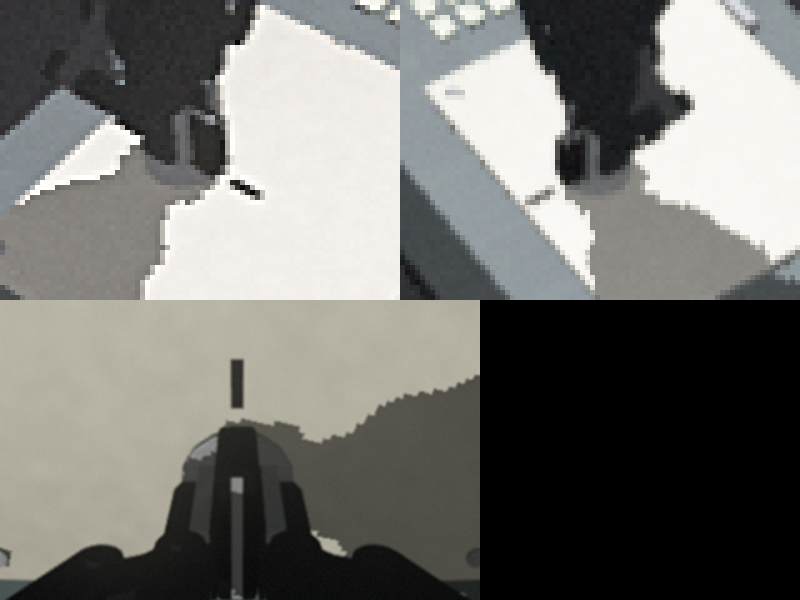

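In the side view the dark gap under the free edge is gone, the near mark is at about (540,197), and the bar is in line in the wrist view. There is a sideways load of 19 N, so I'll relieve it and then check flushness numerically.

Call:
{"op": "carry_out", "data": {
  "increments": [
    {"dx": -0.0005,"dy": 0,"dz": 0,"spin": 0},
    {"dx": -0.001,"dy": 0,"dz": 0,"spin": 0},
    {"dx": -0.001,"dy": 0,"dz": 0,"spin": 0},
    {"dx": -0.001,"dy": 0,"dz": 0,"spin": 0}
  ]
}}

```text
time: 6.35
position: [0.5525, -0.004, 0.1037]
tcp_rot: [[0.956, 0.293, 0.001], [0.293, -0.956, 0.001], [0.002, -0.001, -1.0]]
contact_force: [-12.9, 4.3, 30.0]
opening: 0.125
grip_force: 63.8
```

Run:
```python
from h import *
s=read_state();print(s["position"],s["contact_force"],s["moment"])
a=np.array([.5204,-.0141,.1103]);b=np.array([.5853,.0057,.1042]);M=(a+b)/2
u=np.array([np.cos(np.radians(17)),np.sin(np.radians(17)),0]);z=np.array([0,0,1.])
H=M+u*(.125*np.cos(.09)-.006*np.sin(.09)); H[2]=.090
P=lambda d,t: H-u*(d*np.cos(t)-.006*np.sin(t))+z*(d*np.sin(t)+.006*np.cos(t))
k=get("wrist"); v=k["img"].max(2)[150:215,300:336]<90
n,l,st,ce=cv2.connectedComponentsWithStats(v.astype(np.uint8))
print([(st[i].tolist(),(ce[i]+[300,150]).round(2).tolist()) for i in range(1,n) if st[i,4]>20])
for t in(0,.01,.02,.055,.09): print(t,"far mark",proj(k,P(.091,t)).round(1),"len",(proj(k,P(.083,t))-proj(k,P(.099,t))).round(2))
S=get("side");C=get("scene")
for t in(0,.02,.055,.09): print(t,"side near",proj(S,P(.159,t)).round(1),"scene far",proj(C,P(.091,t)).round(1))
for n_,K,d in(("side",S,.159),("scene",C,.091)):
    u0,v0=proj(K,P(d,.03)).astype(int); g=K["img"].min(2)[v0-8:v0+9,u0-8:u0+9].astype(int); w=np.clip(200-g,0,None)*(g<200)
    m,l,st,ce=cv2.connectedComponentsWithStats((g<190).astype(np.uint8)); print(n_,[(st[i,4],(ce[i]+[u0-8,v0-8]).round(1).tolist()) for i in range(1,m)])
```

```text
[ 0.5525431  -0.00401131  0.10368956] [-12.87468619   4.28885037  30.01247013] [1.18181216 2.14167938 0.0417865 ]
[([14, 30, 8, 32, 238], [317.72, 194.89])]
0 far mark [317.6 195.2] len [-3.000e-02 -3.208e+01]
0.01 far mark [317.6 195.7] len [-3.000e-02 -3.235e+01]
0.02 far mark [317.6 196.2] len [-3.000e-02 -3.262e+01]
0.055 far mark [317.5 197.7] len [-2.000e-02 -3.358e+01]
0.09 far mark [317.5 199. ] len [-2.000e-02 -3.455e+01]
0 side near [302.4 227. ] scene far [290.8 225.1]
0.02 side near [302.5 226.2] scene far [290.8 224.6]
0.055 side near [302.6 224.7] scene far [290.8 223.7]
0.09 side near [302.8 223.2] scene far [290.9 222.8]
side [(np.int32(48), [308.3, 221.6]), (np.int32(54), [296.6, 229.6]), (np.int32(9), [302.8, 226.9])]
scene [(np.int32(53), [284.1, 220.2]), (np.int32(16), [291.0, 225.5])]
```

All three views give an opening of 0 to within about 0.005 rad, and the push is a steady 30 N. I'm handing it in.

```bash
python3 -c "
from rig import job_done; print(job_done())"
```

```text
the job is handed in; nothing more can be done
None
```

I turned the fastener into line with the slot marks, pressed the panel flush and handed the job in at about 6.5 s with the arm still holding it there at about 30 N; the arm went nowhere near the beaker, bottle or rack, though I did not photograph them again at the end.

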